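# Load the filter tester and slide its hatch shut

### The arm

A 6-joint arm with a two-finger parallel gripper is mounted at the origin on the work surface. World frame = base frame: x ahead of the robot, y to its left, z up, the work surface at z = 0. Lengths are in m, angles in rad, forces in N, time in s.
With the tool pointing down it reaches from about 0.15 to 0.775 m from the base axis. Payload 6.1 kg.
Tool frame: the origin (TCP) lies midway between the tips of the shut fingers; the grasp point (between the pads) lies 19 mm behind it; x points along the fingers, y is the direction in which the jaws open and shut, and the axes are right-handed (so a half turn about x gives the same grasp; the last joint's range is limited). The gripper opens to 85 mm and grips with 20 to 120 N. Pads are 22 mm wide; open, the fingers measure 114 mm over their backs; the gripper's body (76 mm by 85 mm) begins 54 mm behind the grasp point. The pads swing forward as they close: fully open they stand 13 mm farther back than shut.
Start: joints at [-1.305, 0.126, -0.04, 1.405, 0, 1.571], TCP at [0.138, -0.507, 0.231] pointing down, gripper open.
Joint ranges: [-2.72, 2.72], [-0.95, 1.95], [-1.27, 1.35], [-1.78, 2.02], [-1.46, 1.47], [-3.14, 3.14]. Speed limits (rad/s): [2.39, 2.39, 3.01, 3.14, 3.14, 3.14].

### API

Orientations are given as a unit quaternion [x, y, z, w].
In Python, from rig import env gives the robot as it stands.
- The arm moves only by the shell command python3 -m inch 'ROWS' [FORCE]. ROWS is JSON, a list of rows, each an object with "grip": the opening, from 0 (shut) to 1 (fully open); "delta_pos": the shift along the tool's x, y, z as a fraction of full scale, a list of three; "yaw": the turn about the tool's x as a fraction of full scale. A call has 1 to 5 rows; each row is the pose to reach, as a shift and turn from the pose commanded when the call began, along the tool's axes at that moment, turning the shorter way round; what a row does not reach only later rows make up. Full scale, the value 1, is 0.15 m for a shift and 360 degrees for a turn. A row lasts 1/12 s, in which the tool goes at most 41.7 mm and 7.16 degrees, less where a joint would pass 70% of its speed; a pose out of reach is approached as far as the arm can. A call with a number of a shift or a turn outside -1 to 1 is refused whole. A call with a gripper value outside its range is refused whole. The fingers move at their own pace and stop on an object; FORCE is the grip in N (left out, the last holds). Time passes only in rows, so rows that repeat a pose let the fingers close. It gives the time, the measured TCP pose, the force and the opening at its end, in the units of the state.
- env.observe(): the state, without advancing time (a new reading comes with each control period).
- env.read_camera(name): name is "side" or "top"; returns a dict with "pixels" (384x512x3 uint8, red, green, blue), "fx", "fy", "cx", "cy" (pixels), "distortion" ([k1, k2, p1, p2, k3] as OpenCV has them; the pictures are not rectified), "rvec" (rotation vector, rad) and "tvec" (3), from world to camera coordinates, as OpenCV has them. Camera axes: x right, y down, z forward; pixel columns grow to the right and rows downward; lengths in m; the calibration is good to about 2 mm. A picture is of the moment at which its call begins. There is no depth.
- env.sign_off(): hands the job in, once; it reports no verdict.
Trained networks look in a picture, given as the dict that the camera call returned (one of the last four; its "shot" number tells which), for a name from the list of things; names that differ only in an ending like _2 or _b are one class to them, and where a whole thing is asked for, a point or a joint stands for the part that bears it (a point fixed in the world has none). Each returns a list of dicts, best first, with "p" (0 to 1); they miss things now and then, are a little off and sometimes report something else, mostly with a low value. They report only what shows in the picture. A call takes as long as a camera call.
- env.recognise(picture, name): "rect" ([left, top, right, bottom] in pixels, round what is visible of it).
- env.trace(picture, name): "region" (384x512 bool, what is visible of it) and "rect" ([left, top, right, bottom] in pixels, round what is visible of it).
The state is a dict: "clock": time; "joint_positions": joint angles; "qvel": joint speeds; "effort": joint torques, N m; "tcp_pos": TCP position; "orientation": TCP orientation; "contact_force": force on the tool from outside, world axes, zero at the start; "wrist_torque": the same for the moment, N m; "gripper_width": finger opening in m.
Only numpy, scipy, OpenCV 4.12 (cv2) and the standard library are available. Lean on these libraries where they do the work, as an engineer would, in place of code of your own. Each camera call takes 0.05 s, during which the arm holds its last target.

### The job

Load the filter tester: take the tall filter mount out of the black tray, set it down flat in the round seat in the tester's sample well and let go of it. Then slide the hatch over the well until it is fully home against the frame, past the click of its roller catch, so that it stays shut by itself with the rubber seal squeezed. Push it steadily by its handle, without slamming it or forcing it at the stop, and leave everything else as it stands.

Things in the scene. Friction and masses are not known exactly. Their poses are not given: they have to be found in the camera images.
- case: The filter tester: white bench-top housing 340 (x) x 440 (y) x 150 mm high, fixed. Origin: centre of its underside; x to its back, y to its left, z up. Deck at z = 150 mm; grey lamp housing 35 mm higher along the back from x = 70 mm. Rails along y at x = -112 and 52 mm, up to z = 163 mm, guide the hatch. At their right (-y) end stands the frame it closes against: a grey block, 22 mm high.
- nest (a point): Centre of the floor of the round seat: a recess 46 mm wide and 6 mm deep with a small chamfer, in a bare aluminium plate on the floor of the sample well. The well is a 120 (x) x 110 mm opening in the deck, square to the case and centred on this point; the deck is 41 mm above it.
- mount: The tall filter mount, 45 g: a black round holder with a flange 40 mm in diameter and 5 mm high, and on it a collar 28 mm in diameter up to 30 mm, with a bright ring round the top and a clear filter in it. It stands upright in the black tray, in any of the tray's three places. Origin: centre of its underside; z is its axis. Take it by the collar.
- tray: Black open tray, 250 (x) x 110 (y) x 14 mm, 4 mm floor and walls, fixed to the table. Origin: centre of its underside. The mount and two flat caps stand in a row along its x axis, about 78 mm apart, each up to 12 mm off that line.
- hatch (a joint): Opening of the hatch in m; it slides along the case's y and grows to the left. Grey plate 150 x 150 x 8 mm, underside 3 mm above the deck. It starts 0.135 to 0.155 open, clear of the well. Home lies anywhere from about -0.014 to 0.014, by the frame's setting. It drags with 1.5 N, 1 N more per 0.07 m/s, and stays where left. Pushing it against the stop with over 22 N strains the frame: not allowed.
- hatch_handle (a point): Middle of the hatch's handle: a round bar 10 mm in diameter, 100 mm long along the case's x, its axis 24 mm above the hatch's top face, on two 10 mm posts, 37 mm either side of this point; it sits over the middle of the hatch, and about over the seat when the hatch is shut.
- frame_mid (a point): A fixed point of the case, 9 mm above the deck: here the face of the frame's seal, towards the hatch, stands in the frame's middle setting. Seal: black rubber strip, gives 3 mm at 5 N per mm, then is hard. The frame is screwed down through slots: it really stands up to 12 mm nearer to the hatch or farther off along y, not measured, so home must be felt.
- catch_mid (a point): A fixed point of the case: the frame's white spring roller (the catch), in the middle setting; it shifts with the frame. A steel tongue on the hatch runs under it: from 10 mm before home it resists with up to 8 to 10 N, yields within 6 mm, then draws the hatch on by itself against the seal and holds it. From there on the push meets a hard stop; come to it at 10 to 20 mm/s.
- cap_a: Flat black cap, 34 mm in diameter and 13 mm high, pale disc on top, standing in the tray. Leave it. Origin: centre of its underside.
- cap_b: A second flat cap like the first, also in the tray. Leave it.
- loupe: Black magnifier, 44 mm in diameter and 38 mm high, standing on the tester's lamp housing. Leave it.
- blower: Black rubber dust blower, 56 mm in diameter and 130 mm high, standing on the table left of the tester. Leave it.
- tweezers: Steel tweezers, 125 mm long, lying on the tester's deck at its left edge, left of the rails. Leave them.
- bottle: White bottle, 48 mm in diameter and 115 mm high, on the table left of the tester. Leave it.
- marker: Black marker pen, 125 mm long, lying on the tester's lamp housing. Leave it.

How it is judged:
On the way:
1. the mount stands flat in the seat, let go, with the hatch still open (horizontal distance between mount and nest below 0.0045 m and z of mount in the frame of nest below 0.0015 m and angle between mount's own z axis and vertical below 0.06 rad and contact force between the fingers and mount below 0.05 N and value of joint hatch above 0.1 m), for 0.2 s.
At the end, for the whole second after the job is handed in: The hatch is at rest, held by its catch against the frame and pressing on the rubber seal with more than 2.5 N; the mount stands upright (within 0.06 rad) and still in the seat, within 4.5 mm of its centre and flat on its floor (within 1.5 mm) (contact force between hatch and seal above 2.5 N and velocity of joint hatch between -0.005 and 0.005 m/s and horizontal distance between mount and nest below 0.0045 m and z of mount in the frame of nest below 0.0015 m and angle between mount's own z axis and vertical below 0.06 rad and linear speed of mount below 0.01 m/s); the robot touches nothing.
It fails at once if the hatch is forced: pressed onto the frame's seal with more than 30 N (22 N of push on top of the catch's own pull) (contact force between hatch and seal above 30 N).
It fails at once if the hatch is slammed: faster than 0.2 m/s near the frame (value of joint hatch below 0.035 m and velocity of joint hatch below -0.2 m/s).
It fails at once if a bystander is moved by more than 15 mm (distance of any of cap_a, cap_b, loupe, blower, tweezers, bottle, marker from where it was at the start of the episode above 0.015 m).
It also fails if it takes over 59 s, if anything falls off the work surface, if the arm or the gripper's body presses on something with over 40 N, if the wrist force passes 120 N, or if a joint passes its speed limit or range.

## Working session

There is one attempt and no reset: what is moved stays moved. The work goes in short steps, Python scripts to look and compute and a shell command to move; the robot and the scene stay as the last step left them, time stands still between calls to the robot, and variables do not carry over. Pictures are saved under pics/ and viewed, and the job is handed in when it is done.

```bash
ls; mkdir -p pics
python3 - <<'E'
from rig import env
import cv2,numpy as np
print(env.observe())
for n in("side","top"):
    p=env.read_camera(n); cv2.imwrite(f"pics/{n}0.png",p["pixels"][:,:,::-1])
    print({k:v for k,v in p.items() if k!="pixels"})
    np.save(f"pics/{n}0.npy",{k:v for k,v in p.items()},allow_pickle=True)
    for o in["mount","cap_a","tray","hatch","hatch_handle","case","catch_mid"]:
        try: print(n,o,[(r["rect"],round(r["p"],2)) for r in env.recognise(p,o)[:3]])
        except Exception as e: print(o,e)
E
```

```text
pics
{'clock': 0.0, 'joint_positions': array([-1.30499822e+00,  1.26392287e-01, -4.06372068e-02,  1.40539673e+00,
        2.00600915e-06,  1.57076119e+00]), 'qvel': array([ 2.83510966e-05, -2.71404716e-04, -2.34637184e-04, -1.34257407e-03,
        4.53191709e-04,  5.82771609e-04]), 'effort': array([ 3.45899889e-04, -4.35914433e+01,  3.52923954e+01,  1.72225444e-02,
       -4.92419758e-05,  4.90755042e-06]), 'tcp_pos': array([ 0.13779734, -0.50615971,  0.23050866]), 'orientation': array([-0.70079393, -0.09428099,  0.70094522, -0.09313844]), 'contact_force': array([-0.61750249, -0.41661245, -0.71792276]), 'wrist_torque': array([ 0.01239581, -0.00154045, -0.01584459]), 'gripper_width': 0.08505452343371009}
{'fx': 372.96920153279007, 'fy': 372.96920153279007, 'cx': 249.98658125072325, 'cy': 190.61165242761408, 'distortion': array([-0.03026947,  0.        ,  0.        ,  0.        ,  0.        ]), 'rvec': array([ 1.08899007, -2.51562821,  0.89422861]), 'tvec': array([0.44816511, 0.354173  , 0.90988506]), 'shot': 1}
side mount [([320.5, 131.5, 335.9, 143.0], 0.54)]
side cap_a [([334.5, 152
[... 392 characters left out ...]
494.3787872272337, 'cx': 249.210541703301, 'cy': 189.54757752540903, 'distortion': array([-0.09497881,  0.        ,  0.        ,  0.        ,  0.        ]), 'rvec': array([ 2.1099278 , -2.15138619,  0.17874951]), 'tvec': array([0.08560599, 0.54880064, 1.39544158]), 'shot': 2}
top mount [([366.3, 152.7, 410.0, 236.5], 0.69), ([384.7, 161.3, 392.6, 177.0], 0.48)]
top cap_a [([381.4, 213.5, 392.5, 225.4], 0.68), ([378.0, 189.6, 389.6, 200.2], 0.62)]
top tray [([367.0, 152.9, 407.3, 234.9], 0.62)]
top hatch [([189.3, 134.9, 256.7, 193.1], 0.95)]
top hatch_handle [([190.3, 137.1, 252.2, 192.1], 0.8)]
top case [([160.0, 90.4, 321.1, 221.3], 0.8)]
top catch_mid [([155.3, 95.2, 319.3, 224.9], 0.76)]
```

Run:
```python
import cv2
a=cv2.imread("pics/top0.png");b=cv2.imread("pics/side0.png")
cv2.imwrite("pics/t1.png",cv2.resize(a[80:250,150:420],None,fx=2.9,fy=2.9,interpolation=2))
cv2.imwrite("pics/s1.png",cv2.resize(b[90:300,120:390],None,fx=2.8,fy=2.8,interpolation=2))
```

```text
(no output)
```

View pics/t1.png

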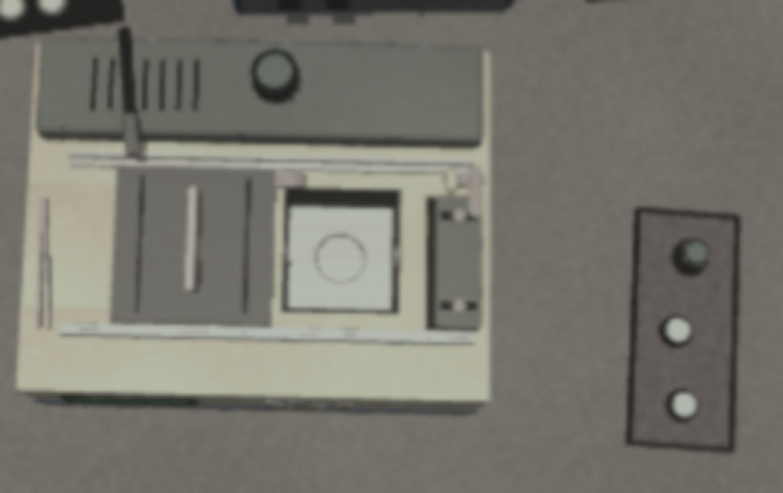

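View pics/s1.png

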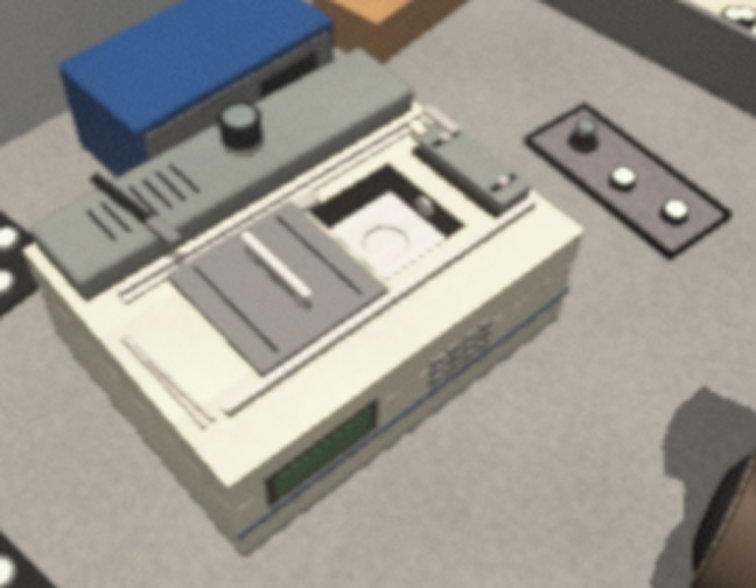

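View pics/top0.png

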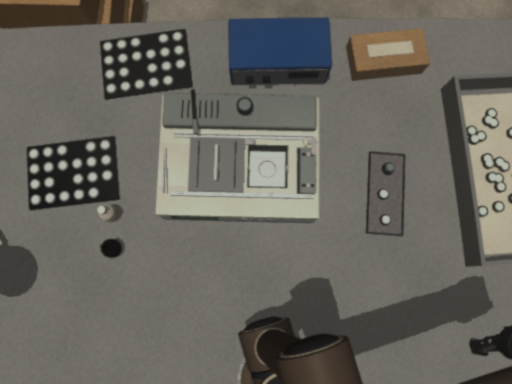

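Run:
```python
import cv2
a=cv2.imread("pics/top0.png");b=cv2.imread("pics/side0.png")
def crop(im,x,y,w,h,f,n):
    c=cv2.resize(im[y:y+h,x:x+w],None,fx=f,fy=f,interpolation=cv2.INTER_CUBIC)
    c=cv2.convertScaleAbs(c,alpha=1.3); cv2.imwrite(n,c)
crop(a,240,130,90,70,8,"pics/ta.png")
crop(a,360,145,55,55,10,"pics/tb.png")
crop(b,225,120,100,75,8,"pics/sa.png")
crop(b,300,120,60,50,10,"pics/sb.png")
```

```text
(no output)
```

View pics/ta.png

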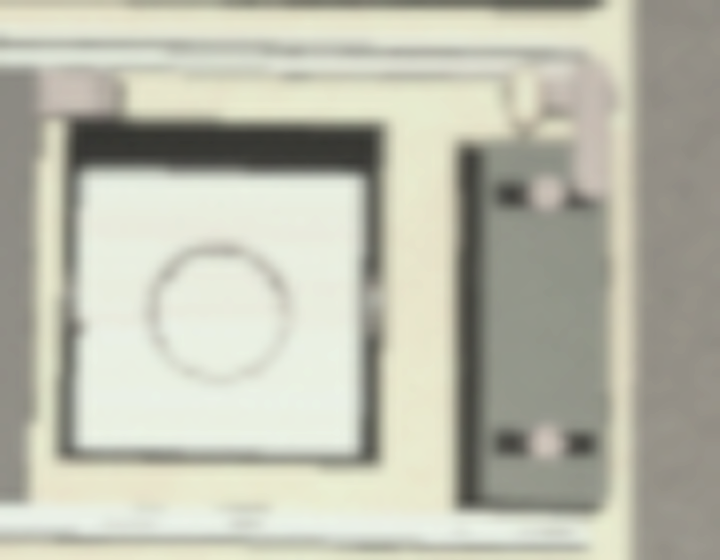

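View pics/tb.png

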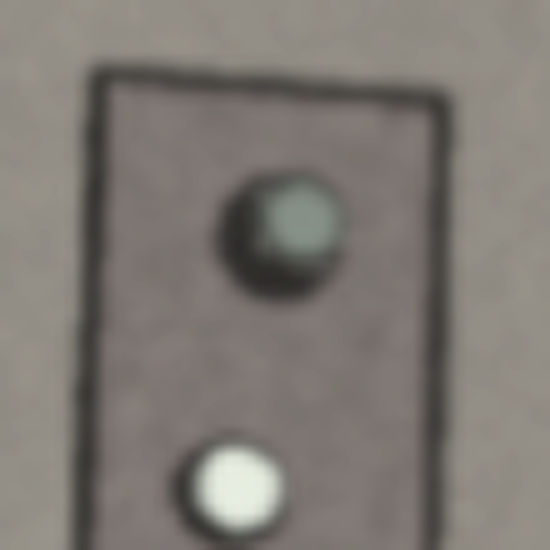

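View pics/sa.png

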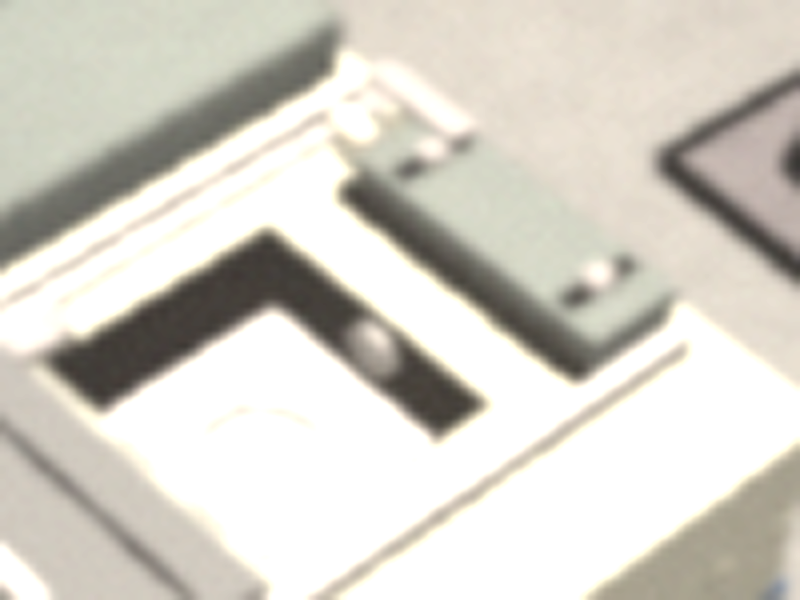

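View pics/sb.png

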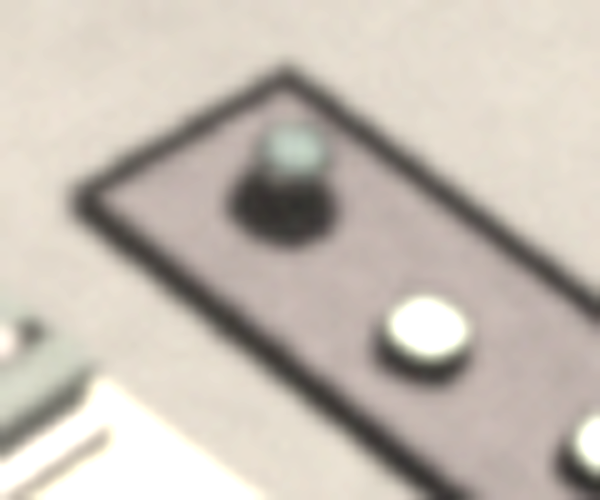

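```bash
cat > h.py <<'E'
import numpy as np,cv2
from scipy.optimize import least_squares
C={n:np.load(f"pics/{n}0.npy",allow_pickle=True).item() for n in("top","side")}
def K(c): return np.array([[c["fx"],0,c["cx"]],[0,c["fy"],c["cy"]],[0,0,1]])
def full(u,v,f,ox,oy): return ((u+.5)/f-.5+ox,(v+.5)/f-.5+oy)
def onz(n,uv,z):
    c=C[n]; q=cv2.undistortPoints(np.array([[uv]],float),K(c),c["distortion"])[0,0]
    R=cv2.Rodrigues(c["rvec"])[0]; o=-R.T@c["tvec"]; d=R.T@np.array([q[0],q[1],1]); return o+d*(z-o[2])/d[2]
def tri(a,b):
    f=lambda X:np.r_[tuple(cv2.projectPoints(X[None],C[n]["rvec"],C[n]["tvec"],K(C[n]),C[n]["distortion"])[0].ravel()-np.array(uv) for n,uv in(("top",a),("side",b)))]
    r=least_squares(f,np.array([.5,-.1,.1])); return r.x,r.fun
E
python3 - <<'E'
from h import *
np.set_printoptions(precision=4,suppress=True)
ta=lambda u,v:full(u,v,8,240,130); tb=lambda u,v:full(u,v,10,360,145); sa=lambda u,v:full(u,v,8,225,120); sb=lambda u,v:full(u,v,10,300,120)
t1=lambda u,v:full(u,v,2.9,150,80); s1=lambda u,v:full(u,v,2.8,120,90)
print("camC",[-cv2.Rodrigues(C[n]["rvec"])[0].T@C[n]["tvec"] for n in C])
print("seat top",onz("top",ta(221,312),.115),"side",onz("side",s1(386,242),.115))
for p in[(68,123),(384,123),(378,462),(60,460)]: print("well",onz("top",ta(*p),.15))
for p in[(268,230),(487,403)]: print("well side BR/FR",onz("side",sa(*p),.15))
print("case corners",[onz("top",t1(*p),.15) for p in[(489,392),(17,388)]],[onz("side",s1(*p),.15) for p in[(582,232),(230,487)]])
print("lamp top",[onz("top",t1(*p),.185) for p in[(481,138),(38,130)]])
print("mount top",onz("top",tb(303,222),.034),onz("side",sb(296,150),.034),tri(tb(303,222),sb(296,150)))
print("flange",onz("top",tb(281,235),.007),onz("side",sb(283,206),.007))
print("handle ends",[onz("top",t1(*p),.188) for p in[(192,187),(190,291)]],[onz("side",s1(*p),.188) for p in[(247,235),(306,300)]])
print("tray corners",[onz("top",tb(*p),.014) for p in[(97,70),(445,95)]],[onz("side",sb(*p),.014) for p in[(80,200),(285,70)]])
print("cap top",onz("top",tb(238,487),.017),onz("side",sb(428,328),.017))
E
```

```text
camC [array([0.3053, 0.0726, 1.4688]), array([0.0967, 0.5346, 0.9268])]
seat top [0.5973 0.0233 0.115 ] side [0.5941 0.0268 0.115 ]
well [0.6572 0.0755 0.15  ]
well [ 0.6551 -0.0332  0.15  ]
well [ 0.5368 -0.0272  0.15  ]
well [0.5396 0.0804 0.15  ]
well side BR/FR [ 0.6499 -0.0282  0.15  ]
well side BR/FR [ 0.5358 -0.0247  0.15  ]
case corners [array([ 0.46  , -0.1095,  0.15  ]), array([0.4722, 0.3286, 0.15  ])] [array([ 0.4488, -0.104 ,  0.15  ]), array([0.4675, 0.3299, 0.15  ])]
lamp top [array([ 0.6937, -0.1076,  0.185 ]), array([0.7102, 0.3056, 0.185 ])]
mount top [ 0.6134 -0.3466  0.034 ] [ 0.6115 -0.3437  0.034 ] (array([ 0.6142, -0.3479,  0.0297]), array([ 0.0206,  0.037 , -0.0474, -0.0146]))
flange [ 0.6153 -0.3474  0.007 ] [ 0.6116 -0.3438  0.007 ]
handle ends [array([0.6511, 0.1615, 0.188 ]), array([0.5534, 0.164 , 0.188 ])] [array([0.6452, 0.1624, 0.188 ]), array([0.5487, 0.173 , 0.188 ])]
tray corners [array([ 0.6661, -0.2923,  0.014 ]), array([ 0.6565, -0.3992,  0.014 ])] [array([ 0.6588, -0.2863,  0.014 ]), array([ 0.6532, -0.3942,  0.014 ])]
cap top [ 0.5363 -0.3263  0.017 ] [ 0.5334 -0.3235  0.017 ]
```

```bash
cat >> h.py <<'E'
from scipy.spatial.transform import Rotation as Ro
def plan(target,yawdir=None):
    """target tcp; yawdir desired world direction angle (deg) of tool y"""
    from rig import env
    s=env.observe(); R=Ro.from_quat(s["orientation"]).as_matrix(); p=s["tcp_pos"]
    print("t",round(s["clock"],2),"tcp",p.round(4),"F",s["contact_force"].round(2),"w",round(s["gripper_width"],4))
    print("axes",R.round(3).tolist())
    print("delta frac",(R.T@(np.array(target)-p)/.15).round(4))
    a=np.degrees(np.arctan2(R[1,1],R[0,1])); print("tool y at deg",a.round(2))
E
python3 - <<'E'
from h import *
plan([.613,-.346,.06])
E
```

```text
t 0.8 tcp [ 0.1379 -0.5066  0.2313] F [0.05 0.05 0.05] w 0.0858
axes [[-0.0, 0.263, -0.965], [-0.0, -0.965, -0.263], [-1.0, 0.0, 0.0]]
delta frac [ 1.142  -0.201  -3.3373]
tool y at deg -74.77
```

```bash
python3 -m inch '[{"grip":0.6,"delta_pos":[0.06,-0.02,-0.27],"yaw":0},{"grip":0.6,"delta_pos":[0.12,-0.04,-0.54],"yaw":0},{"grip":0.6,"delta_pos":[0.19,-0.05,-0.8],"yaw":0},{"grip":0.6,"delta_pos":[0.25,-0.067,-1],"yaw":0}]' 40
python3 -m inch '[{"grip":0.6,"delta_pos":[0.06,-0.02,-0.27],"yaw":0},{"grip":0.6,"delta_pos":[0.12,-0.04,-0.54],"yaw":0},{"grip":0.6,"delta_pos":[0.19,-0.05,-0.8],"yaw":0},{"grip":0.6,"delta_pos":[0.25,-0.067,-1],"yaw":0}]'
python3 -m inch '[{"grip":0.6,"delta_pos":[0.06,-0.02,-0.27],"yaw":0.018},{"grip":0.6,"delta_pos":[0.12,-0.04,-0.54],"yaw":0.036},{"grip":0.6,"delta_pos":[0.19,-0.05,-0.8],"yaw":0.053},{"grip":0.6,"delta_pos":[0.25,-0.067,-1],"yaw":0.053}]'
python3 - <<'E'
from h import *
plan([.613,-.346,.09])
E
```

```text
clock: 1.13
tcp_pos: [0.282, -0.4567, 0.1933]
orientation: [0.701, 0.094, -0.701, 0.094]
contact_force: [-0.7, -0.8, -0.7]
gripper_width: 0.0515
clock: 1.47
tcp_pos: [0.4247, -0.4071, 0.1556]
orientation: [0.701, 0.094, -0.701, 0.094]
contact_force: [0.1, -0.2, 0.3]
gripper_width: 0.0514
clock: 1.8
tcp_pos: [0.5669, -0.3579, 0.1178]
orientation: [0.707, -0.025, -0.707, -0.025]
contact_force: [-0.1, 0.2, -0.2]
gripper_width: 0.0514
t 1.8 tcp [ 0.5669 -0.3579  0.1178] F [-0.06  0.17 -0.16] w 0.0514
axes [[0.0, -0.07, -0.998], [0.0, -0.998, 0.07], [-1.0, -0.0, -0.0]]
delta frac [ 0.1857 -0.1007 -0.3009]
tool y at deg -94.04
```

```bash
python3 -m inch '[{"grip":0.6,"delta_pos":[0.09,-0.05,-0.2],"yaw":0},{"grip":0.6,"delta_pos":[0.19,-0.1,-0.3],"yaw":0},{"grip":0.6,"delta_pos":[0.19,-0.1,-0.3],"yaw":0}]'
python3 - <<'E'
from h import *
plan([.613,-.346,.013])
from rig import env
for n,(x,y) in(("side",(290,90)),("top",(350,130))):
    p=env.read_camera(n)["pixels"][:,:,::-1]; cv2.imwrite(f"pics/{n}1.png",cv2.resize(p[y:y+80,x:x+80],None,fx=7,fy=7,interpolation=2))
E
```

```text
clock: 2.05
tcp_pos: [0.6116, -0.3448, 0.0855]
orientation: [-0.705, 0.022, 0.708, 0.024]
contact_force: [-1.7, -0.1, -1.1]
gripper_width: 0.0507
t 2.05 tcp [ 0.6116 -0.3448  0.0855] F [-1.71 -0.14 -1.12] w 0.0507
axes [[-0.004, -0.064, -0.998], [0.003, -0.998, 0.064], [-1.0, -0.003, 0.004]]
delta frac [ 0.4835  0.009  -0.0119]
tool y at deg -93.66
```

View pics/side1.png

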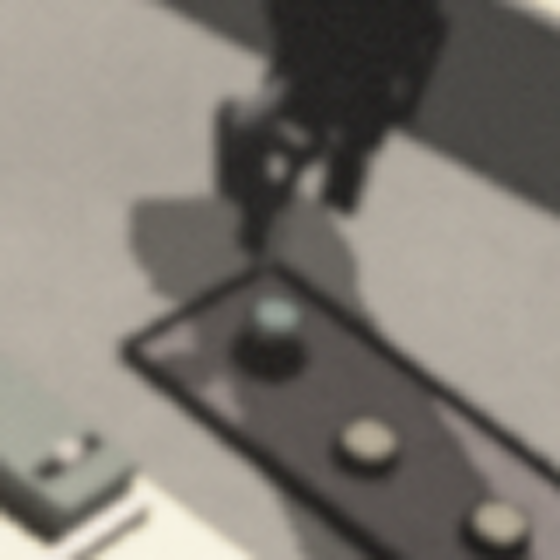

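View pics/top1.png

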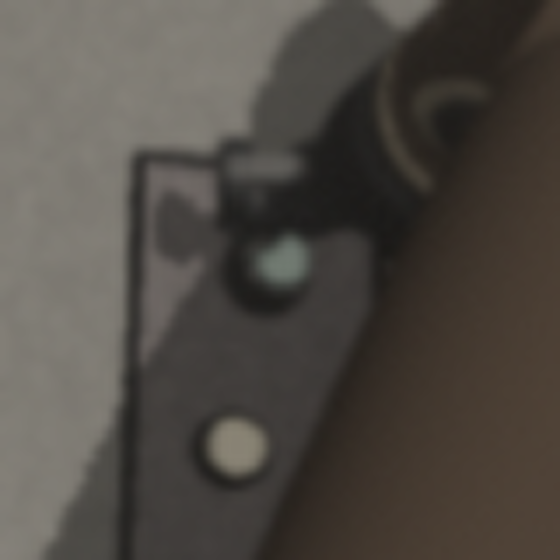

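Run:
```python
from h import *
for dz in(0,.05):
  for s in(-1,1):
    for X in([.6116,-.3448+s*.0253,.0855+dz],[.6116,-.3448+s*.040,.0855+dz]):
      for n,(x,y) in(("side",(290,90)),("top",(350,130))):
        uv=cv2.projectPoints(np.array([X]),C[n]["rvec"],C[n]["tvec"],K(C[n]),C[n]["distortion"])[0].ravel()
        print(dz,s,X[1],n,((uv-[x,y]+.5)*7-.5).round(0))
```

```text
0 -1 -0.3701 side [329. 212.]
0 -1 -0.3701 top [372. 237.]
0 -1 -0.3848 side [347. 199.]
0 -1 -0.3848 top [407. 236.]
0 1 -0.3195 side [264. 259.]
0 1 -0.3195 top [252. 239.]
0 1 -0.3048 side [244. 273.]
0 1 -0.3048 top [216. 239.]
0.05 -1 -0.3701 side [348. 131.]
0.05 -1 -0.3701 top [410. 209.]
0.05 -1 -0.3848 side [367. 118.]
0.05 -1 -0.3848 top [446. 208.]
0.05 1 -0.3195 side [281. 178.]
0.05 1 -0.3195 top [285. 211.]
0.05 1 -0.3048 side [261. 191.]
0.05 1 -0.3048 top [248. 212.]
```

```bash
python3 -m inch '[{"grip":0.6,"delta_pos":[0.2,0.01,-0.01],"yaw":0},{"grip":0.6,"delta_pos":[0.35,0.01,-0.01],"yaw":0},{"grip":0.6,"delta_pos":[0.44,0.01,-0.01],"yaw":0},{"grip":0.6,"delta_pos":[0.49,0.01,-0.01],"yaw":0},{"grip":0.6,"delta_pos":[0.5,0.01,-0.01],"yaw":0}]'
python3 - <<'E'
from h import *
plan([.613,-.346,.013])
E
```

```text
clock: 2.57
tcp_pos: [0.6097, -0.3494, 0.0146]
orientation: [-0.706, 0.024, 0.707, 0.025]
contact_force: [-0.4, 0.0, 0.5]
gripper_width: 0.0513
t 2.57 tcp [ 0.6097 -0.3494  0.0146] F [-0.39  0.03  0.54] w 0.0513
axes [[-0.002, -0.069, -0.998], [0.001, -0.998, 0.069], [-1.0, -0.001, 0.002]]
delta frac [ 0.0109 -0.0239 -0.0201]
tool y at deg -93.94
```

Run:
```python
from h import *
from rig import env
for i in range(4):
    env.read_camera("side"); plan([.613,-.346,.013])
```

```text
t 2.62 tcp [ 0.6104 -0.3495  0.0155] F [ 0.26 -0.37 -0.27] w 0.0514
axes [[-0.0, -0.068, -0.998], [0.0, -0.998, 0.068], [-1.0, -0.0, 0.0]]
delta frac [ 0.0167 -0.0248 -0.0156]
tool y at deg -93.93
t 2.67 tcp [ 0.6111 -0.3497  0.0164] F [0.04 0.23 0.01] w 0.0511
axes [[0.001, -0.068, -0.998], [-0.001, -0.998, 0.068], [-1.0, 0.001, -0.001]]
delta frac [ 0.023  -0.0253 -0.011 ]
tool y at deg -93.91
t 2.72 tcp [ 0.6117 -0.3497  0.017 ] F [-0.14  0.7  -0.52] w 0.0513
axes [[0.002, -0.068, -0.998], [-0.001, -0.998, 0.068], [-1.0, 0.001, -0.002]]
delta frac [ 0.0266 -0.0255 -0.0072]
tool y at deg -93.9
t 2.77 tcp [ 0.612  -0.3497  0.0172] F [-0.65  0.11 -0.06] w 0.0512
axes [[0.002, -0.068, -0.998], [-0.001, -0.998, 0.068], [-1.0, 0.001, -0.002]]
delta frac [ 0.0279 -0.0252 -0.0052]
tool y at deg -93.88
```

```bash
python3 -m inch '[{"grip":0.6,"delta_pos":[0.02,-0.025,-0.005],"yaw":0},{"grip":0.6,"delta_pos":[0.02,-0.025,-0.005],"yaw":0},{"grip":0.25,"delta_pos":[0.02,-0.025,-0.005],"yaw":0},{"grip":0.25,"delta_pos":[0.02,-0.025,-0.005],"yaw":0},{"grip":0.25,"delta_pos":[0.02,-0.025,-0.005],"yaw":0}]' 20
python3 -m inch '[{"grip":0.25,"delta_pos":[0,0,0],"yaw":0},{"grip":0.25,"delta_pos":[0,0,0],"yaw":0}]' 20
python3 - <<'E'
from h import *
plan([.613,-.346,.013])
E
```

```text
clock: 3.18
tcp_pos: [0.6127, -0.3452, 0.0127]
orientation: [0.707, -0.024, -0.707, -0.024]
contact_force: [-0.1, 1.1, 1.7]
gripper_width: 0.0273
clock: 3.35
tcp_pos: [0.6127, -0.3452, 0.0127]
orientation: [0.707, -0.024, -0.706, -0.024]
contact_force: [0.0, 1.0, 2.8]
gripper_width: 0.0269
t 3.35 tcp [ 0.6127 -0.3452  0.0127] F [0.04 1.04 2.78] w 0.0269
axes [[0.001, -0.067, -0.998], [-0.0, -0.998, 0.067], [-1.0, 0.0, -0.001]]
delta frac [-0.0021  0.0053 -0.0021]
tool y at deg -93.84
```

```bash
python3 -m inch '[{"grip":0.55,"delta_pos":[-0.01,0,0],"yaw":0},{"grip":0.55,"delta_pos":[-0.01,0,0],"yaw":0},{"grip":0.55,"delta_pos":[-0.01,0,0],"yaw":0}]' 20
python3 - <<'E'
from h import *
from rig import env
print(env.observe()["joint_positions"]); plan([.613,-.346,.013])
E
```

```text
clock: 3.6
tcp_pos: [0.6124, -0.3453, 0.0137]
orientation: [-0.707, 0.024, 0.707, 0.024]
contact_force: [-1.5, 0.0, -0.3]
gripper_width: 0.047
[-5.13348966e-01  5.29480091e-01  3.33107711e-02  1.07478917e+00
 -7.21377888e-05  2.69559561e+00]
t 3.6 tcp [ 0.6124 -0.3453  0.0137] F [-1.55  0.05 -0.3 ] w 0.047
axes [[-0.0, -0.067, -0.998], [0.0, -0.998, 0.067], [-1.0, -0.0, 0.0]]
delta frac [ 0.0046  0.0045 -0.0043]
tool y at deg -93.86
```

```bash
python3 -m inch '[{"grip":0.55,"delta_pos":[0,0,0],"yaw":-0.019},{"grip":0.55,"delta_pos":[0,0,0],"yaw":-0.038},{"grip":0.55,"delta_pos":[0,0,0],"yaw":-0.057},{"grip":0.55,"delta_pos":[0,0,0],"yaw":-0.076},{"grip":0.55,"delta_pos":[0,0,0],"yaw":-0.095}]'
python3 -m inch '[{"grip":0.55,"delta_pos":[0,0,0],"yaw":-0.019},{"grip":0.55,"delta_pos":[0,0,0],"yaw":-0.038},{"grip":0.55,"delta_pos":[0,0,0],"yaw":-0.057},{"grip":0.55,"delta_pos":[0,0,0],"yaw":-0.076},{"grip":0.55,"delta_pos":[0,0,0],"yaw":-0.095}]'
python3 -m inch '[{"grip":0.55,"delta_pos":[0,0,0],"yaw":-0.019},{"grip":0.55,"delta_pos":[0,0,0],"yaw":-0.038},{"grip":0.55,"delta_pos":[0,0,0],"yaw":-0.06},{"grip":0.55,"delta_pos":[0,0,0],"yaw":-0.06},{"grip":0.55,"delta_pos":[0,0,0],"yaw":-0.06}]'
python3 -m inch '[{"grip":0.25,"delta_pos":[0,0,0],"yaw":0},{"grip":0.25,"delta_pos":[0,0,0],"yaw":0},{"grip":0.25,"delta_pos":[0,0,0],"yaw":0},{"grip":0.25,"delta_pos":[0,0,0],"yaw":0},{"grip":0.25,"delta_pos":[0,0,0],"yaw":0}]' 40
python3 - <<'E'
from h import *
plan([.613,-.346,.013])
E
```

```text
clock: 4.02
tcp_pos: [0.6123, -0.3452, 0.0135]
orientation: [-0.682, -0.187, 0.682, -0.187]
contact_force: [0.4, 0.1, 0.1]
gripper_width: 0.0471
clock: 4.43
tcp_pos: [0.6123, -0.3453, 0.0136]
orientation: [-0.597, -0.379, 0.597, -0.379]
contact_force: [-1.2, -0.3, 0.7]
gripper_width: 0.0475
clock: 4.85
tcp_pos: [0.6124, -0.3452, 0.0136]
orientation: [-0.517, -0.482, 0.517, -0.482]
contact_force: [-0.8, -0.2, -0.2]
gripper_width: 0.0471
clock: 5.27
tcp_pos: [0.6126, -0.3453, 0.0139]
orientation: [0.517, 0.483, -0.517, 0.483]
contact_force: [-0.2, 0.2, 1.2]
gripper_width: 0.0267
t 5.27 tcp [ 0.6126 -0.3453  0.0139] F [-0.2   0.21  1.19] w 0.0267
axes [[0.0, 0.998, -0.068], [-0.0, -0.068, -0.998], [-1.0, 0.0, 0.0]]
delta frac [0.0062 0.0032 0.0045]
tool y at deg -3.89
```

```bash
python3 -m inch '[{"grip":0.25,"delta_pos":[-0.1,0,0],"yaw":0},{"grip":0.25,"delta_pos":[-0.3,0,0],"yaw":0},{"grip":0.25,"delta_pos":[-0.5,0,0],"yaw":0},{"grip":0.25,"delta_pos":[-0.75,0,0],"yaw":0},{"grip":0.25,"delta_pos":[-1,0,0],"yaw":0}]'
python3 -m inch '[{"grip":0.25,"delta_pos":[-0.2,0,-0.1],"yaw":0},{"grip":0.25,"delta_pos":[-0.35,0,-0.25],"yaw":0},{"grip":0.25,"delta_pos":[-0.4,0,-0.45],"yaw":0},{"grip":0.25,"delta_pos":[-0.4,0,-0.65],"yaw":0},{"grip":0.25,"delta_pos":[-0.4,0,-0.8],"yaw":0}]'
python3 -m inch '[{"grip":0.25,"delta_pos":[0,0,-0.2],"yaw":0},{"grip":0.25,"delta_pos":[0,0,-0.4],"yaw":0},{"grip":0.25,"delta_pos":[0,0,-0.6],"yaw":0},{"grip":0.25,"delta_pos":[0,0,-0.75],"yaw":0},{"grip":0.25,"delta_pos":[0,0,-0.8],"yaw":0}]'
python3 - <<'E'
from h import *
from rig import env
for i in range(3):env.read_camera("side")
plan([.5957,.0252,.2])
E
```

```text
clock: 5.68
tcp_pos: [0.6118, -0.3448, 0.1645]
orientation: [-0.516, -0.483, 0.517, -0.482]
contact_force: [2.0, -0.9, -1.4]
gripper_width: 0.0269
clock: 6.1
tcp_pos: [0.6209, -0.2237, 0.225]
orientation: [0.517, 0.482, -0.516, 0.483]
contact_force: [0.2, 0.5, -0.2]
gripper_width: 0.0265
clock: 6.52
tcp_pos: [0.6286, -0.1025, 0.2238]
orientation: [0.516, 0.484, -0.516, 0.483]
contact_force: [-0.1, 0.1, -0.1]
gripper_width: 0.0263
t 6.67 tcp [ 0.6286 -0.1056  0.2237] F [ 0.21 -0.65 -0.42] w 0.0267
axes [[-0.0, 0.998, -0.066], [-0.001, -0.066, -0.998], [-1.0, -0.0, 0.001]]
delta frac [ 0.1579 -0.2766 -0.8558]
tool y at deg -3.8
```

Go over the nest, still high, and look.

```bash
python3 -m inch '[{"grip":0.25,"delta_pos":[0,-0.07,-0.22],"yaw":0},{"grip":0.25,"delta_pos":[0.05,-0.14,-0.45],"yaw":0},{"grip":0.25,"delta_pos":[0.1,-0.21,-0.65],"yaw":0},{"grip":0.25,"delta_pos":[0.158,-0.277,-0.81],"yaw":0},{"grip":0.25,"delta_pos":[0.158,-0.277,-0.856],"yaw":0}]'
python3 -m inch '[{"grip":0.25,"delta_pos":[0,0,0],"yaw":0},{"grip":0.25,"delta_pos":[0,0,0],"yaw":0},{"grip":0.25,"delta_pos":[0,0,0],"yaw":0},{"grip":0.25,"delta_pos":[0,0,0],"yaw":0}]'
python3 - <<'E'
from h import *
plan([.5957,.0252,.119])
from rig import env
for n,(x,y) in(("side",(215,90)),("top",(220,110))):
    p=env.read_camera(n)["pixels"][:,:,::-1]; cv2.imwrite(f"pics/{n}2.png",cv2.resize(p[y:y+110,x:x+110],None,fx=5,fy=5,interpolation=2))
E
```

```text
clock: 7.08
tcp_pos: [0.5939, 0.0265, 0.1986]
orientation: [-0.516, -0.484, 0.517, -0.482]
contact_force: [0.1, -0.0, -1.0]
gripper_width: 0.0266
clock: 7.42
tcp_pos: [0.5964, 0.0235, 0.2004]
orientation: [0.517, 0.482, -0.517, 0.483]
contact_force: [0.2, -1.1, -0.6]
gripper_width: 0.0267
t 7.42 tcp [0.5964 0.0235 0.2004] F [ 0.25 -1.06 -0.64] w 0.0267
axes [[0.001, 0.998, -0.069], [-0.0, -0.069, -0.998], [-1.0, 0.001, 0.0]]
delta frac [ 0.5427 -0.006  -0.0111]
tool y at deg -3.97
```

View pics/side2.png

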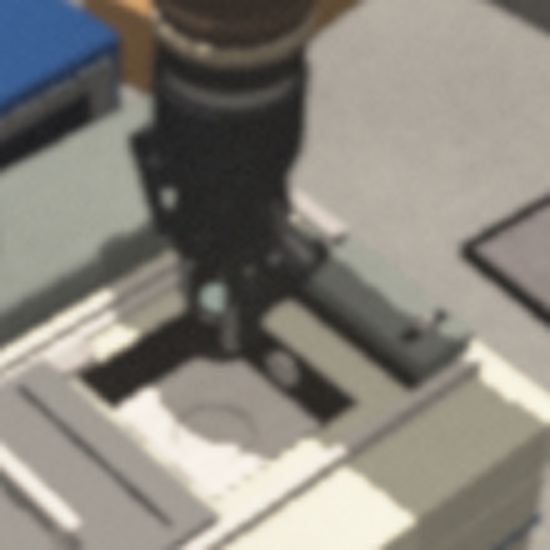

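View pics/top2.png

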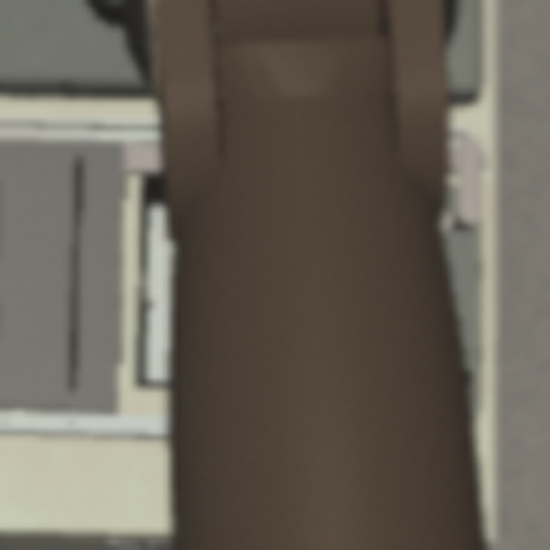

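```bash
python3 -m inch '[{"grip":0.25,"delta_pos":[0.1,-0.005,-0.01],"yaw":0},{"grip":0.25,"delta_pos":[0.2,-0.005,-0.01],"yaw":0},{"grip":0.25,"delta_pos":[0.3,-0.005,-0.01],"yaw":0},{"grip":0.25,"delta_pos":[0.4,-0.005,-0.01],"yaw":0},{"grip":0.25,"delta_pos":[0.45,-0.005,-0.01],"yaw":0}]'
python3 -m inch '[{"grip":0.25,"delta_pos":[0,0,0],"yaw":0},{"grip":0.25,"delta_pos":[0,0,0],"yaw":0},{"grip":0.25,"delta_pos":[0,0,0],"yaw":0},{"grip":0.25,"delta_pos":[0,0,0],"yaw":0}]'
python3 - <<'E'
from h import *
plan([.5957,.0252,.1195])
from rig import env
for n,(x,y) in(("side",(215,110)),):
    p=env.read_camera(n)["pixels"][:,:,::-1]; cv2.imwrite(f"pics/{n}3.png",cv2.resize(p[y:y+90,x:x+90],None,fx=7,fy=7,interpolation=2))
E
```

```text
clock: 7.93
tcp_pos: [0.5945, 0.026, 0.1307]
orientation: [-0.516, -0.483, 0.517, -0.482]
contact_force: [-0.0, 1.1, -0.8]
gripper_width: 0.0267
clock: 8.27
tcp_pos: [0.5958, 0.0266, 0.1338]
orientation: [0.517, 0.482, -0.516, 0.483]
contact_force: [0.2, -0.2, -0.0]
gripper_width: 0.0268
t 8.27 tcp [0.5958 0.0266 0.1338] F [ 0.18 -0.21 -0.04] w 0.0268
axes [[0.002, 0.998, -0.067], [0.0, -0.067, -0.998], [-1.0, 0.002, -0.0]]
delta frac [ 0.0953 -0.0002  0.0095]
tool y at deg -3.86
```

View pics/side3.png

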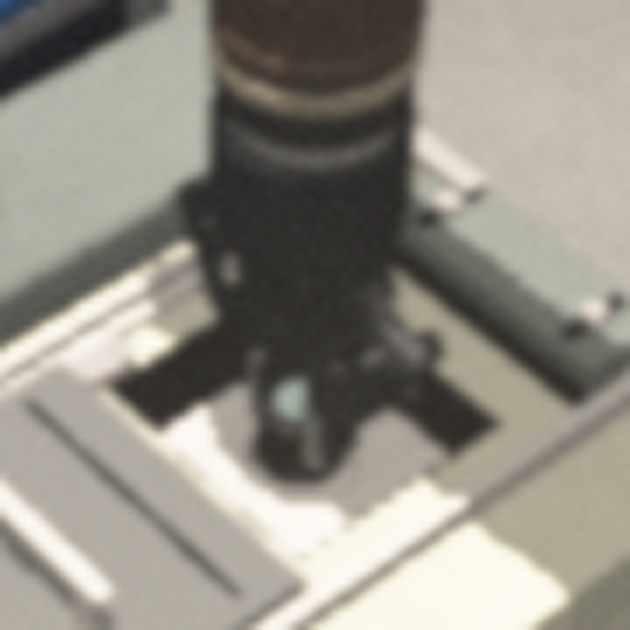

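```bash
python3 -m inch '[{"grip":0.25,"delta_pos":[0.02,0,0.009],"yaw":0},{"grip":0.25,"delta_pos":[0.04,0,0.009],"yaw":0},{"grip":0.25,"delta_pos":[0.055,0,0.009],"yaw":0},{"grip":0.25,"delta_pos":[0.065,0,0.009],"yaw":0},{"grip":0.25,"delta_pos":[0.07,0,0.009],"yaw":0}]'
python3 -m inch '[{"grip":0.25,"delta_pos":[0.007,0,0],"yaw":0},{"grip":0.25,"delta_pos":[0.014,0,0],"yaw":0},{"grip":0.25,"delta_pos":[0.02,0,0],"yaw":0},{"grip":0.25,"delta_pos":[0.02,0,0],"yaw":0},{"grip":0.25,"delta_pos":[0.02,0,0],"yaw":0}]'
python3 - <<'E'
from h import *
plan([.5957,.0252,.119])
E
```

```text
clock: 8.73
tcp_pos: [0.5948, 0.0254, 0.1216]
orientation: [-0.516, -0.483, 0.517, -0.483]
contact_force: [0.1, 0.2, -1.1]
gripper_width: 0.0269
clock: 9.15
tcp_pos: [0.595, 0.0254, 0.1191]
orientation: [-0.517, -0.483, 0.517, -0.483]
contact_force: [0.5, 0.2, -0.1]
gripper_width: 0.0268
t 9.15 tcp [0.595  0.0254 0.1191] F [ 0.47  0.16 -0.14] w 0.0268
axes [[-0.0, 0.998, -0.067], [0.0, -0.067, -0.998], [-1.0, -0.0, -0.0]]
delta frac [0.0005 0.0045 0.0007]
tool y at deg -3.85
```

```bash
python3 -m inch '[{"grip":0.25,"delta_pos":[0.004,0.004,0],"yaw":0},{"grip":0.25,"delta_pos":[0.006,0.004,0],"yaw":0},{"grip":0.25,"delta_pos":[0.006,0.004,0],"yaw":0}]'
python3 -m inch '[{"grip":0.25,"delta_pos":[0.004,0,0],"yaw":0},{"grip":0.25,"delta_pos":[0.006,0,0],"yaw":0},{"grip":0.25,"delta_pos":[0.006,0,0],"yaw":0}]'
```

```text
clock: 9.4
tcp_pos: [0.5954, 0.0253, 0.1189]
orientation: [0.517, 0.483, -0.516, 0.483]
contact_force: [-2.4, 0.8, 4.6]
gripper_width: 0.0263
clock: 9.65
tcp_pos: [0.5954, 0.0253, 0.1188]
orientation: [0.517, 0.483, -0.516, 0.483]
contact_force: [-5.0, -0.0, 10.1]
gripper_width: 0.0267
```

```bash
python3 -m inch '[{"grip":0.25,"delta_pos":[-0.006,0,0],"yaw":0},{"grip":0.25,"delta_pos":[-0.008,0,0],"yaw":0},{"grip":0.5,"delta_pos":[-0.008,0,0],"yaw":0},{"grip":0.5,"delta_pos":[-0.008,0,0],"yaw":0},{"grip":0.5,"delta_pos":[-0.008,0,0],"yaw":0}]'
python3 -m inch '[{"grip":0.55,"delta_pos":[0,0,0],"yaw":0},{"grip":0.55,"delta_pos":[-0.05,0,0],"yaw":0},{"grip":0.55,"delta_pos":[-0.15,0,0],"yaw":0},{"grip":0.55,"delta_pos":[-0.3,0,0],"yaw":0},{"grip":0.55,"delta_pos":[-0.5,0,0],"yaw":0}]'
python3 -m inch '[{"grip":0.2,"delta_pos":[-0.2,0,0],"yaw":0},{"grip":0,"delta_pos":[-0.35,0,-0.1],"yaw":0},{"grip":0,"delta_pos":[-0.35,0,-0.3],"yaw":0},{"grip":0,"delta_pos":[-0.35,0,-0.55],"yaw":0},{"grip":0,"delta_pos":[-0.35,0,-0.8],"yaw":0}]'
python3 - <<'E'
from h import *
from rig import env
for n,(x,y) in(("side",(215,110)),("top",(220,120))):
    p=env.read_camera(n)["pixels"][:,:,::-1]; cv2.imwrite(f"pics/{n}4.png",cv2.resize(p[y:y+90,x:x+110],None,fx=7,fy=7,interpolation=2))
plan([.598,.189,.3])
E
```

```text
clock: 10.07
tcp_pos: [0.5957, 0.0253, 0.1182]
orientation: [-0.516, -0.483, 0.517, -0.483]
contact_force: [0.7, -0.3, -0.4]
gripper_width: 0.0424
clock: 10.48
tcp_pos: [0.5945, 0.0252, 0.1928]
orientation: [-0.516, -0.484, 0.518, -0.482]
contact_force: [1.0, 0.5, -0.7]
gripper_width: 0.0468
clock: 10.9
tcp_pos: [0.6041, 0.1457, 0.2475]
orientation: [0.518, 0.482, -0.516, 0.483]
contact_force: [1.0, 0.6, -1.0]
gripper_width: -0.0002
t 11.0 tcp [0.6037 0.1496 0.2461] F [ 0.02 -1.61  0.25] w -0.0001
axes [[0.0, 0.998, -0.062], [0.002, -0.062, -0.998], [-1.0, 0.0, -0.002]]
delta frac [-0.3592 -0.0543 -0.2606]
tool y at deg -3.55
```

View pics/side4.png

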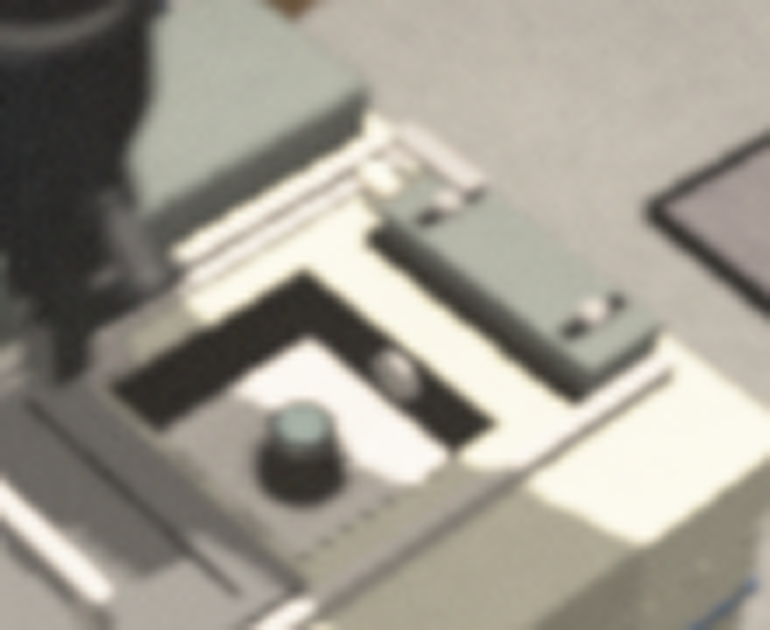

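View pics/top4.png

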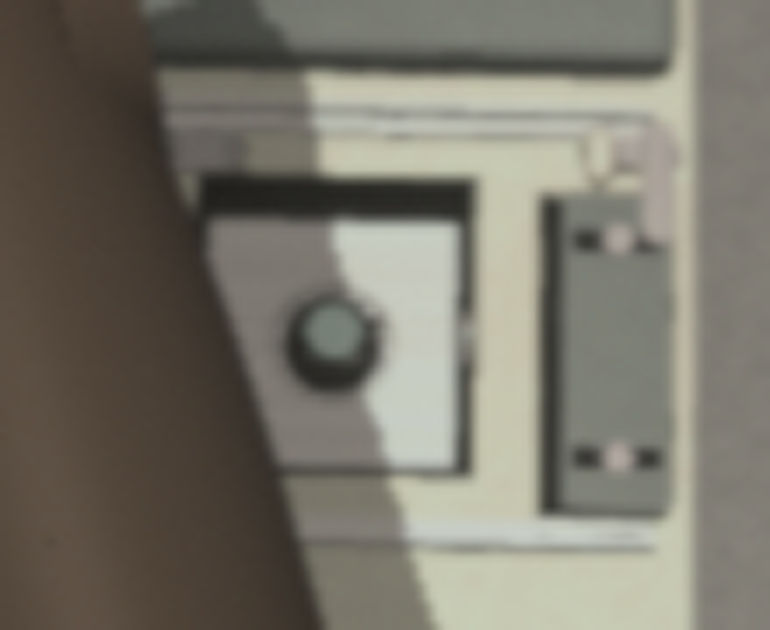

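Run:
```python
from h import *
f4=lambda u,v:full(u,v,7,220,120); g4=lambda u,v:full(u,v,7,215,110)
print(onz("top",f4(334,331),.139),onz("side",g4(302,424),.139), tri(f4(334,331),g4(302,424)))
print("flange",onz("top",f4(332,342),.114))
```

```text
[0.59688434 0.02382732 0.139     ] [0.59526046 0.02574479 0.139     ] (array([0.59751348, 0.02363421, 0.135637  ]), array([ 0.02632392,  0.03785588, -0.04595625, -0.01289706]))
flange [0.59787835 0.0238267  0.114     ]
```

```bash
python3 -m inch '[{"grip":0,"delta_pos":[0,-0.02,-0.15],"yaw":0},{"grip":0,"delta_pos":[0,-0.04,-0.3],"yaw":0},{"grip":0,"delta_pos":[0,-0.045,-0.38],"yaw":0},{"grip":0,"delta_pos":[0,-0.045,-0.38],"yaw":0},{"grip":0,"delta_pos":[0,-0.045,-0.38],"yaw":0}]'
python3 -m inch '[{"grip":0,"delta_pos":[0,0,0],"yaw":0},{"grip":0,"delta_pos":[0,0,0],"yaw":0}]'
python3 - <<'E'
from h import *
plan([.6,.202,.173])
E
```

```text
clock: 11.42
tcp_pos: [0.6008, 0.2021, 0.246]
orientation: [-0.516, -0.483, 0.516, -0.483]
contact_force: [-0.5, -0.4, -0.1]
gripper_width: 0.0004
clock: 11.58
tcp_pos: [0.6009, 0.2012, 0.2461]
orientation: [-0.517, -0.483, 0.517, -0.483]
contact_force: [0.1, 0.8, 0.1]
gripper_width: -0.0001
t 11.58 tcp [0.6009 0.2012 0.2461] F [0.09 0.79 0.13] w -0.0001
axes [[0.0, 0.998, -0.068], [-0.0, -0.068, -0.998], [-1.0, 0.0, 0.0]]
delta frac [ 0.4876 -0.0066 -0.0053]
tool y at deg -3.92
```

```bash
python3 -m inch '[{"grip":0,"delta_pos":[0.12,0,-0.015],"yaw":-0.005},{"grip":0,"delta_pos":[0.24,0,-0.015],"yaw":-0.005},{"grip":0,"delta_pos":[0.36,0,-0.015],"yaw":-0.005},{"grip":0,"delta_pos":[0.45,0,-0.015],"yaw":-0.005},{"grip":0,"delta_pos":[0.48,0,-0.015],"yaw":-0.005}]'
python3 -m inch '[{"grip":0,"delta_pos":[0,0,0],"yaw":0},{"grip":0,"delta_pos":[0,0,0],"yaw":0},{"grip":0,"delta_pos":[0,0,0],"yaw":0}]'
python3 - <<'E'
from h import *
from rig import env
for n,(x,y) in(("side",(160,100)),):
    p=env.read_camera(n)["pixels"][:,:,::-1]; cv2.imwrite(f"pics/{n}5.png",cv2.resize(p[y:y+110,x:x+130],None,fx=6,fy=5,interpolation=2))
plan([.6,.182,.173])
E
```

```text
clock: 12.0
tcp_pos: [0.6001, 0.2032, 0.1716]
orientation: [-0.508, -0.491, 0.51, -0.49]
contact_force: [0.0, 0.4, -0.3]
gripper_width: -0.0
clock: 12.25
tcp_pos: [0.6015, 0.2044, 0.1753]
orientation: [0.51, 0.491, -0.508, 0.491]
contact_force: [0.7, 0.5, 0.6]
gripper_width: 0.0001
t 12.3 tcp [0.6016 0.2045 0.1754] F [ 0.32 -0.71 -0.01] w 0.0002
axes [[0.002, 0.999, -0.036], [0.001, -0.036, -0.999], [-1.0, 0.002, -0.001]]
delta frac [ 0.0156 -0.005   0.1505]
tool y at deg -2.07
```

View pics/side5.png

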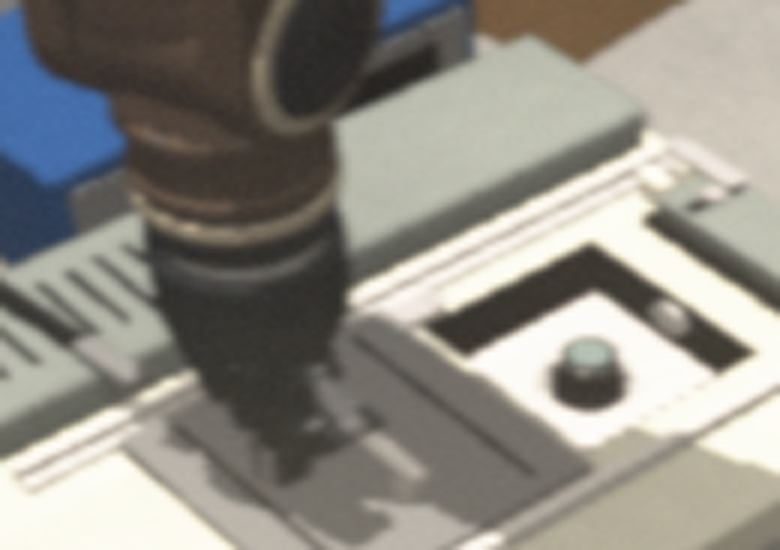

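```bash
python3 -m inch '[{"grip":0,"delta_pos":[0.01,0,0.03],"yaw":0},{"grip":0,"delta_pos":[0.01,0,0.06],"yaw":0},{"grip":0,"delta_pos":[0.01,0,0.09],"yaw":0},{"grip":0,"delta_pos":[0.01,0,0.12],"yaw":0},{"grip":0,"delta_pos":[0.01,0,0.15],"yaw":0}]'
python3 -m inch '[{"grip":0,"delta_pos":[0,0,0.03],"yaw":0},{"grip":0,"delta_pos":[0,0,0.06],"yaw":0},{"grip":0,"delta_pos":[0,0,0.09],"yaw":0},{"grip":0,"delta_pos":[0,0,0.12],"yaw":0},{"grip":0,"delta_pos":[0,0,0.15],"yaw":0}]'
python3 -m inch '[{"grip":0,"delta_pos":[0,0,0.03],"yaw":0},{"grip":0,"delta_pos":[0,0,0.06],"yaw":0},{"grip":0,"delta_pos":[0,0,0.09],"yaw":0},{"grip":0,"delta_pos":[0,0,0.12],"yaw":0},{"grip":0,"delta_pos":[0,0,0.15],"yaw":0}]'
```

```text
clock: 12.72
tcp_pos: [0.6001, 0.1815, 0.1726]
orientation: [0.509, 0.491, -0.509, 0.491]
contact_force: [0.2, 0.0, 0.5]
gripper_width: -0.0001
clock: 13.13
tcp_pos: [0.5992, 0.1594, 0.1726]
orientation: [0.509, 0.491, -0.509, 0.491]
contact_force: [-1.7, 2.5, 0.7]
gripper_width: -0.0002
clock: 13.55
tcp_pos: [0.5984, 0.1367, 0.1725]
orientation: [-0.509, -0.491, 0.509, -0.491]
contact_force: [-2.4, 2.4, 1.4]
gripper_width: -0.0001
```

```bash
python3 -m inch '[{"grip":0,"delta_pos":[0,0,0.04],"yaw":0},{"grip":0,"delta_pos":[0,0,0.08],"yaw":0},{"grip":0,"delta_pos":[0,0,0.12],"yaw":0},{"grip":0,"delta_pos":[0,0,0.16],"yaw":0},{"grip":0,"delta_pos":[0,0,0.2],"yaw":0}]'
python3 -m inch '[{"grip":0,"delta_pos":[0,0,0.03],"yaw":0},{"grip":0,"delta_pos":[0,0,0.06],"yaw":0},{"grip":0,"delta_pos":[0,0,0.08],"yaw":0},{"grip":0,"delta_pos":[0,0,0.1],"yaw":0},{"grip":0,"delta_pos":[0,0,0.11],"yaw":0}]'
python3 - <<'E'
from h import *
from rig import env
for n,(x,y) in(("side",(180,100)),):
    p=env.read_camera(n)["pixels"][:,:,::-1]; cv2.imwrite(f"pics/{n}6.png",cv2.resize(p[y:y+110,x:x+130],None,fx=6,fy=5,interpolation=2))
plan([.6,.075,.173])
E
```

```text
clock: 13.97
tcp_pos: [0.5973, 0.1065, 0.1724]
orientation: [-0.509, -0.491, 0.509, -0.491]
contact_force: [-2.4, 2.3, 1.0]
gripper_width: -0.0
clock: 14.38
tcp_pos: [0.5969, 0.0902, 0.1724]
orientation: [-0.509, -0.491, 0.509, -0.491]
contact_force: [-1.5, 2.1, -0.2]
gripper_width: -0.0001
t 14.43 tcp [0.5969 0.09   0.1724] F [-0.72  0.12 -0.3 ] w 0.0004
axes [[0.0, 0.999, -0.036], [-0.001, -0.036, -0.999], [-1.0, 0.0, 0.001]]
delta frac [-0.0037  0.0241  0.0994]
tool y at deg -2.07
```

View pics/side6.png

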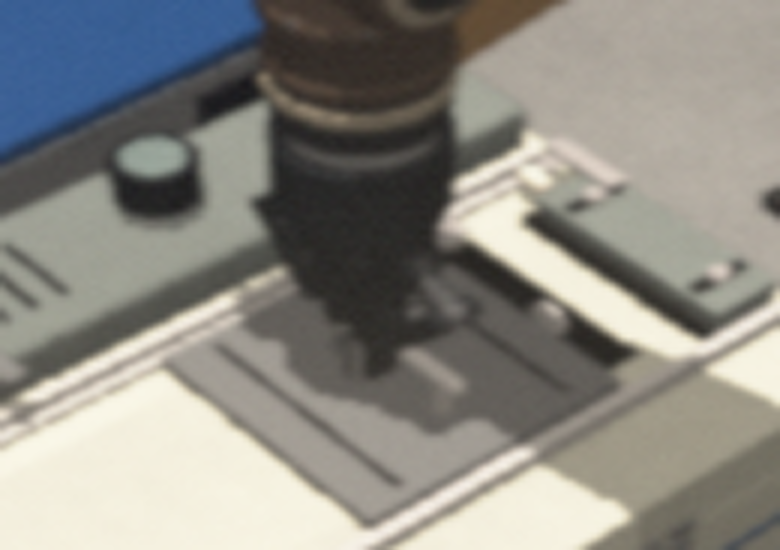

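```bash
for i in 1 2; do python3 -m inch '[{"grip":0,"delta_pos":[0,0,0.013],"yaw":0},{"grip":0,"delta_pos":[0,0,0.026],"yaw":0},{"grip":0,"delta_pos":[0,0,0.039],"yaw":0},{"grip":0,"delta_pos":[0,0,0.052],"yaw":0},{"grip":0,"delta_pos":[0,0,0.065],"yaw":0}]'; done
python3 -m inch '[{"grip":0,"delta_pos":[0,0,0.008],"yaw":0},{"grip":0,"delta_pos":[0,0,0.016],"yaw":0},{"grip":0,"delta_pos":[0,0,0.024],"yaw":0}]'
```

```text
clock: 14.85
tcp_pos: [0.5966, 0.0808, 0.1725]
orientation: [0.509, 0.491, -0.509, 0.491]
contact_force: [-0.6, 0.9, -1.1]
gripper_width: 0.0002
clock: 15.27
tcp_pos: [0.5961, 0.071, 0.1725]
orientation: [-0.509, -0.491, 0.509, -0.491]
contact_force: [-1.4, 0.5, -1.2]
gripper_width: 0.0002
clock: 15.52
tcp_pos: [0.596, 0.0674, 0.1725]
orientation: [-0.509, -0.491, 0.509, -0.491]
contact_force: [-0.6, 1.5, -0.1]
gripper_width: 0.0001
```

```bash
python3 -m inch '[{"grip":0,"delta_pos":[0,0,0.008],"yaw":0},{"grip":0,"delta_pos":[0,0,0.016],"yaw":0},{"grip":0,"delta_pos":[0,0,0.024],"yaw":0}]'
python3 -m inch '[{"grip":0,"delta_pos":[0,0,0.008],"yaw":0},{"grip":0,"delta_pos":[0,0,0.016],"yaw":0}]'
```

```text
clock: 15.77
tcp_pos: [0.5959, 0.0639, 0.1725]
orientation: [-0.509, -0.491, 0.509, -0.491]
contact_force: [-1.2, 1.6, -1.2]
gripper_width: -0.0003
clock: 15.93
tcp_pos: [0.5958, 0.0615, 0.1725]
orientation: [-0.509, -0.491, 0.509, -0.491]
contact_force: [-0.9, 1.7, -0.9]
gripper_width: -0.0002
```

```bash
python3 -m inch '[{"grip":0,"delta_pos":[0,0,0.008],"yaw":0},{"grip":0,"delta_pos":[0,0,0.016],"yaw":0}]'
```

```text
clock: 16.1
tcp_pos: [0.5956, 0.0591, 0.1725]
orientation: [-0.509, -0.491, 0.509, -0.491]
contact_force: [-0.7, 1.2, -0.6]
gripper_width: 0.0
```

```bash
python3 -m inch '[{"grip":0,"delta_pos":[0,0,0.008],"yaw":0},{"grip":0,"delta_pos":[0,0,0.016],"yaw":0}]'
```

```text
clock: 16.27
tcp_pos: [0.5956, 0.0567, 0.1725]
orientation: [-0.509, -0.491, 0.509, -0.491]
contact_force: [-1.0, 1.9, -1.1]
gripper_width: 0.0001
```

```bash
python3 -m inch '[{"grip":0,"delta_pos":[0,0,0.008],"yaw":0},{"grip":0,"delta_pos":[0,0,0.016],"yaw":0}]'
```

```text
clock: 16.43
tcp_pos: [0.5955, 0.0543, 0.1725]
orientation: [-0.509, -0.491, 0.509, -0.491]
contact_force: [-1.0, 2.3, -0.8]
gripper_width: 0.0004
```

```bash
python3 -m inch '[{"grip":0,"delta_pos":[0,0,0.008],"yaw":0},{"grip":0,"delta_pos":[0,0,0.016],"yaw":0}]'
```

```text
clock: 16.6
tcp_pos: [0.5954, 0.0519, 0.1725]
orientation: [-0.509, -0.491, 0.509, -0.491]
contact_force: [-1.8, 1.7, -0.3]
gripper_width: -0.0003
```

```bash
python3 -m inch '[{"grip":0,"delta_pos":[0,0,0.008],"yaw":0},{"grip":0,"delta_pos":[0,0,0.016],"yaw":0}]'
```

```text
clock: 16.77
tcp_pos: [0.5953, 0.0495, 0.1725]
orientation: [-0.509, -0.491, 0.509, -0.491]
contact_force: [-0.6, 1.3, -0.4]
gripper_width: -0.0002
```

```bash
python3 -m inch '[{"grip":0,"delta_pos":[0,0,0.008],"yaw":0},{"grip":0,"delta_pos":[0,0,0.016],"yaw":0}]'
```

```text
clock: 16.93
tcp_pos: [0.5953, 0.0471, 0.1725]
orientation: [0.509, 0.491, -0.509, 0.491]
contact_force: [-1.0, 1.8, -0.4]
gripper_width: 0.0
```

```bash
python3 -m inch '[{"grip":0,"delta_pos":[0,0,0.008],"yaw":0}]'
```

```text
clock: 17.02
tcp_pos: [0.5953, 0.0459, 0.1725]
orientation: [0.509, 0.491, -0.509, 0.491]
contact_force: [-1.9, 1.7, -0.2]
gripper_width: 0.0002
```

```bash
python3 -m inch '[{"grip":0,"delta_pos":[0,0,0.008],"yaw":0}]'
```

```text
clock: 17.1
tcp_pos: [0.5952, 0.0447, 0.1725]
orientation: [0.509, 0.491, -0.509, 0.491]
contact_force: [-0.4, 2.4, -0.5]
gripper_width: 0.0004
```

```bash
python3 -m inch '[{"grip":0,"delta_pos":[0,0,0.008],"yaw":0},{"grip":0,"delta_pos":[0,0,0.016],"yaw":0}]'
```

```text
clock: 17.27
tcp_pos: [0.5951, 0.0432, 0.1725]
orientation: [0.509, 0.492, -0.508, 0.491]
contact_force: [-1.3, 6.6, -0.2]
gripper_width: -0.0001
```

```bash
python3 -m inch '[{"grip":0,"delta_pos":[0,0,0.008],"yaw":0}]'
```

```text
clock: 17.35
tcp_pos: [0.5951, 0.0425, 0.1725]
orientation: [0.509, 0.492, -0.508, 0.49]
contact_force: [-1.3, 8.5, -1.0]
gripper_width: 0.0002
```

```bash
python3 -m inch '[{"grip":0,"delta_pos":[0,0,0.008],"yaw":0}]'
```

```text
clock: 17.43
tcp_pos: [0.595, 0.0415, 0.1725]
orientation: [0.509, 0.492, -0.508, 0.49]
contact_force: [-1.5, 7.8, -0.9]
gripper_width: -0.0004
```

```bash
python3 -m inch '[{"grip":0,"delta_pos":[0,0,0.008],"yaw":0}]'
```

```text
clock: 17.52
tcp_pos: [0.595, 0.04, 0.1725]
orientation: [0.509, 0.492, -0.508, 0.491]
contact_force: [-1.7, 4.7, -0.1]
gripper_width: -0.0001
```

```bash
python3 -m inch '[{"grip":0,"delta_pos":[0,0,0.008],"yaw":0}]'
```

```text
clock: 17.6
tcp_pos: [0.5949, 0.038, 0.1725]
orientation: [0.509, 0.491, -0.509, 0.491]
contact_force: [-0.4, 1.2, -0.2]
gripper_width: 0.0
```

```bash
python3 -m inch '[{"grip":0,"delta_pos":[0,0,0.008],"yaw":0}]'
```

```text
clock: 17.68
tcp_pos: [0.5951, 0.0361, 0.1725]
orientation: [-0.509, -0.491, 0.509, -0.491]
contact_force: [-0.3, 2.0, -0.7]
gripper_width: 0.0002
```

```bash
python3 -m inch '[{"grip":0,"delta_pos":[0,0,0.008],"yaw":0}]'
```

```text
clock: 17.77
tcp_pos: [0.595, 0.0355, 0.1725]
orientation: [0.509, 0.491, -0.509, 0.491]
contact_force: [-0.6, 5.6, -0.4]
gripper_width: -0.0001
```

```bash
python3 -m inch '[{"grip":0,"delta_pos":[0,0,0.006],"yaw":0}]'
```

```text
clock: 17.85
tcp_pos: [0.595, 0.035, 0.1726]
orientation: [0.509, 0.492, -0.508, 0.491]
contact_force: [0.0, 7.9, 0.3]
gripper_width: 0.0002
```

```bash
python3 -m inch '[{"grip":0,"delta_pos":[0,0,0.006],"yaw":0}]'
```

```text
clock: 17.93
tcp_pos: [0.595, 0.0347, 0.1726]
orientation: [0.51, 0.492, -0.508, 0.49]
contact_force: [0.2, 10.7, 0.5]
gripper_width: 0.0002
```

```bash
python3 -m inch '[{"grip":0,"delta_pos":[0,0,0],"yaw":0},{"grip":0,"delta_pos":[0,0,0],"yaw":0}]'
```

```text
clock: 18.1
tcp_pos: [0.595, 0.0347, 0.1726]
orientation: [0.51, 0.492, -0.508, 0.49]
contact_force: [-0.6, 7.0, -1.2]
gripper_width: -0.0005
```

```bash
python3 -m inch '[{"grip":0,"delta_pos":[0,0,-0.02],"yaw":0},{"grip":0,"delta_pos":[0,0,-0.06],"yaw":0},{"grip":0,"delta_pos":[0,0,-0.12],"yaw":0},{"grip":0,"delta_pos":[0,0,-0.15],"yaw":0},{"grip":0,"delta_pos":[0,0,-0.15],"yaw":0}]'
python3 -m inch '[{"grip":0,"delta_pos":[-0.1,0,0],"yaw":0},{"grip":0,"delta_pos":[-0.3,0,0],"yaw":0},{"grip":0,"delta_pos":[-0.55,0,0],"yaw":0},{"grip":0,"delta_pos":[-0.8,0,0],"yaw":0},{"grip":0,"delta_pos":[-0.9,0,0],"yaw":0}]'
python3 -m inch '[{"grip":0,"delta_pos":[0,0,-0.2],"yaw":0},{"grip":0,"delta_pos":[0,0,-0.45],"yaw":0},{"grip":0,"delta_pos":[0,0,-0.7],"yaw":0},{"grip":0,"delta_pos":[0,0,-0.9],"yaw":0},{"grip":0,"delta_pos":[0,0,-0.9],"yaw":0}]'
python3 - <<'E'
from h import *
from rig import env
for n,(x,y) in(("side",(170,90)),("top",(220,115))):
    p=env.read_camera(n)["pixels"][:,:,::-1]; cv2.imwrite(f"pics/{n}7.png",cv2.resize(p[y:y+100,x:x+130],None,fx=6,fy=6,interpolation=2))
plan([.6,.075,.173])
E
```

```text
clock: 18.52
tcp_pos: [0.5958, 0.0568, 0.1726]
orientation: [0.509, 0.491, -0.509, 0.491]
contact_force: [0.2, 0.5, -0.7]
gripper_width: 0.0
clock: 18.93
tcp_pos: [0.5962, 0.0558, 0.3129]
orientation: [0.51, 0.489, -0.507, 0.493]
contact_force: [0.2, -0.2, 1.2]
gripper_width: -0.0001
clock: 19.35
tcp_pos: [0.6003, 0.1956, 0.3066]
orientation: [0.508, 0.493, -0.508, 0.492]
contact_force: [-0.2, -0.6, -0.4]
gripper_width: 0.0001
t 19.45 tcp [0.6004 0.1918 0.307 ] F [-0.01 -0.36 -0.4 ] w -0.0001
axes [[-0.0, 0.999, -0.033], [-0.001, -0.033, -0.999], [-1.0, -0.0, 0.001]]
delta frac [0.8943 0.0239 0.7775]
tool y at deg -1.91
```

View pics/side7.png

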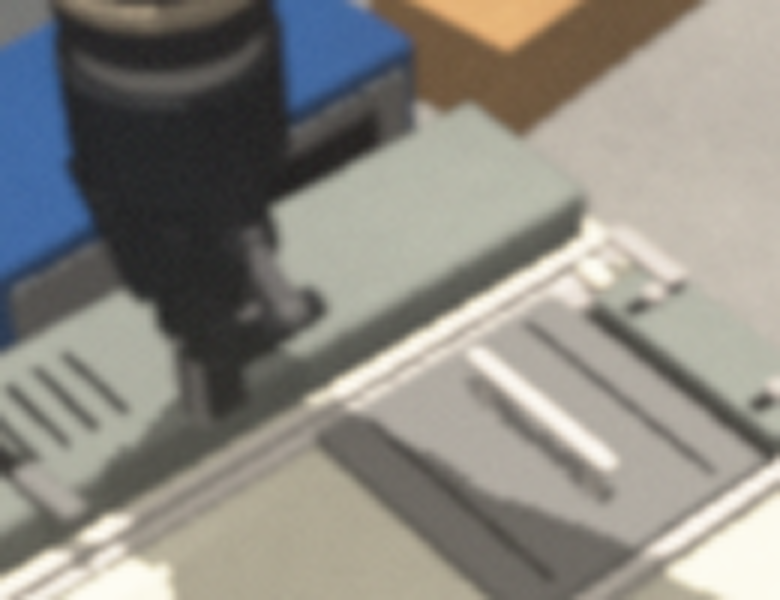

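View pics/top7.png

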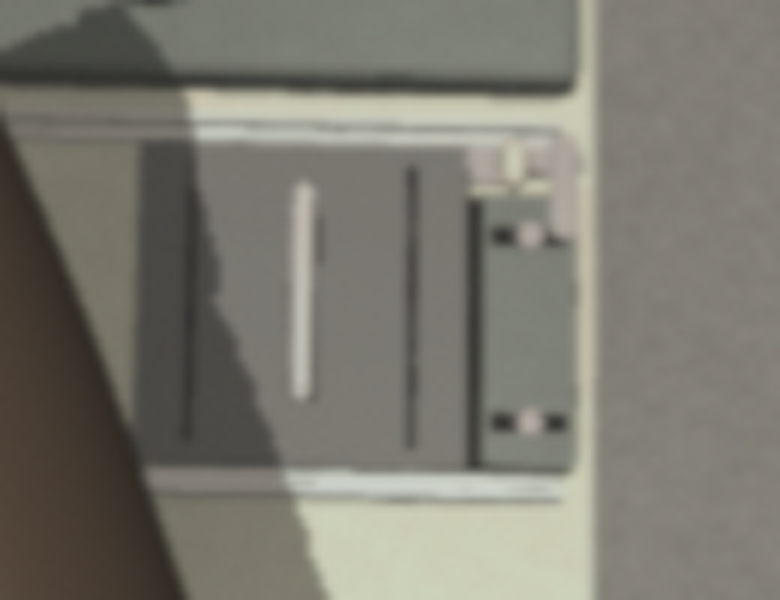

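Run:
```python
from h import *
f=lambda u,v:full(u,v,6,220,115); g=lambda u,v:full(u,v,6,170,90)
print(onz("top",f(303,290),.188),onz("side",g(543,410),.188))
from rig import env
p=env.read_camera("top"); q=env.read_camera("top"); 
for o in ("cap_a","loupe","blower","tweezers","bottle","marker"):
    print(o,[(np.round(r["rect"]),round(r["p"],2)) for r in env.recognise(q,o)[:2]])
cv2.imwrite("pics/fin.png",cv2.resize(q["pixels"][:,:,::-1],None,fx=1.5,fy=1.5))
print(np.abs(p["pixels"][150:200,250:330].astype(float)-q["pixels"][150:200,250:330]).mean())
```

```text
[0.59669202 0.0179245  0.188     ] [0.59225153 0.02122498 0.188     ]
cap_a [(array([378., 212., 391., 226.]), 0.44)]
loupe [(array([234.,  95., 252., 115.]), 0.58)]
blower [(array([102., 236., 120., 257.]), 0.61)]
tweezers [(array([162., 155., 169., 188.]), 0.57)]
bottle [(array([ 98., 205., 120., 222.]), 0.65)]
marker []
0.5120833333333333
```

View pics/fin.png

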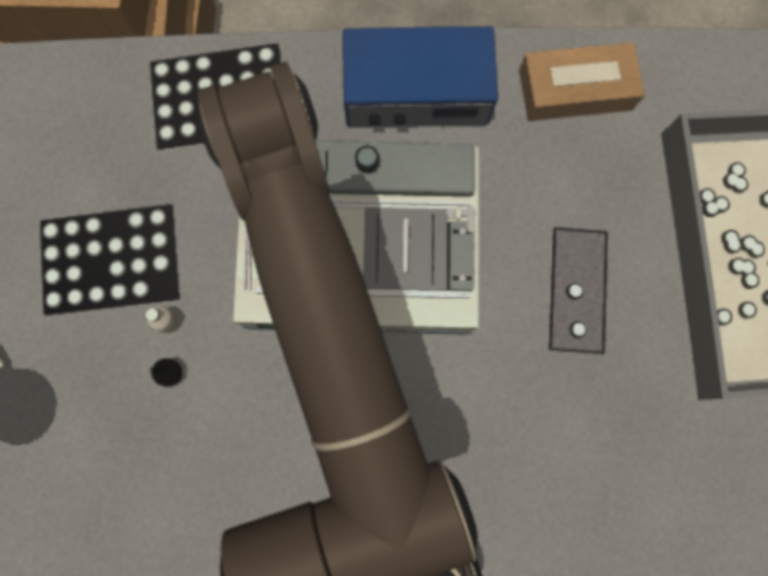

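```bash
python3 -c "
from rig import env
print(env.observe()['contact_force']); print(env.sign_off())"
```

```text
[ 0.16702515 -0.1554944  -0.07829012]
the job is handed in; nothing more can be done
None
```

The mount is in the seat, the hatch is shut past its catch, and the job was handed in at about 20 s; no verdict came back.

- **Mount:** I gripped it by the collar twice, the second time turned 90°, so that it sat centred under the tool. I lowered it until it touched the seat floor at the expected height (force rose to about 10 N there), then let go. The pictures taken before closing the hatch put its centre about 0.5 mm from the measured nest, upright and at the expected height. The top and side cameras disagreed by about 2–3 mm throughout, so I used their mean.
- **Hatch:** I pushed it by the handle with shut fingers, at about 14 mm/s over the last stretch. The catch resisted with about 8.5 N, gave way, and the hatch then met the seal. The highest push I read was 10.7 N, settling to about 7 N. I then backed off and lifted clear.
- **Last checks:** The hatch plate lies against the seal strip with its tongue under the roller. The handle measured at y ≈ 0.0196 m, against about 0.0187 m expected from the last contact. The tool felt no force before hand-in.
- **Not confirmed:** I did not measure the seal force with the robot off the hatch. In the last picture the arm hid the marker; the side picture taken just before shows only part of it at the edge. The other bystanders looked unmoved, but I compared them with the first picture only roughly.

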